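# Stow the chasing hammer and block up the caddy

## Robot

A 6-joint arm with a two-finger parallel gripper is mounted at the origin on the work surface. World frame = base frame: x ahead of the robot, y to its left, z up, the work surface at z = 0. Lengths are in mm, angles in rad, forces in N, time in s.
With the tool pointing down it reaches from about 225 to 725 mm from the base axis. Payload 3.1 kg.
Tool frame: the origin (TCP) lies between the finger pads; the fingertips stand 17 mm ahead of it and the grasp point (between the pads) lies 2 mm behind it; z points along the fingers, y is the line along which they close (so a half turn about z gives the same grasp; the last joint's range is limited). The gripper opens to 85 mm and grips with 20 to 120 N. Pads are 22 mm wide; open, the fingers measure 114 mm over their backs; the gripper's body (76 mm by 85 mm) begins 54 mm behind the grasp point. The pads swing forward as they close: fully open they stand 13 mm farther back than shut.
Start: joints at [-1.465, 0.048, 0.099, 1.622, 0, 1.443], TCP at [121.615, -510.712, 248.312] pointing down, gripper open.
Joint ranges: [-2.91, 2.91], [-0.99, 1.94], [-1.21, 1.42], [-2.12, 2.29], [-1.49, 1.47], [-3.14, 3.14]. Speed limits (rad/s): [2.79, 2.79, 3.14, 3.14, 3.14, 3.14].

## Interface

Orientations are given as a rotation vector (axis times angle).
In Python, from station import bot, vision, workorder, finder gives the robot as it stands.
- The arm moves only by the shell command python3 -m jog 'ROWS' [OPENING] [FORCE]. ROWS is JSON, a list of rows, each a list of 6 numbers: the shift along the world's x, y, z in mm, then the turn, a rotation vector about the world's x, y, z in degrees. A call has 1 to 10 rows; each row is the pose to reach, as a shift and turn from the pose commanded when the call began; what a row does not reach only later rows make up. A row lasts 1/12 s, in which the tool goes at most 41.7 mm and 7.16 degrees, less where a joint would pass 70% of its speed; a pose out of reach is approached as far as the arm can. A call with a gripper value outside its range is refused whole. OPENING is the opening, from 0 (shut) to 1 (fully open), set as the call begins (- or left out, the last holds). The fingers move at their own pace and stop on an object; FORCE is the grip in N (left out, the last holds). Time passes only in rows, so rows that repeat a pose let the fingers close. It gives the time, the measured TCP pose, the force, the opening and the grip force at its end, in the units of the state.
- bot.sense(): the state, without advancing time (a new reading comes with each control period).
- vision.read_camera(name): name is "side" or "top" or "wrist"; returns (picture, depth): 420x560x3 uint8, red, green, blue; 420x560 float32, mm along the optical axis (not along the pixel's ray), 0 where there is no reading.
- vision.get_calibration(name): a dict with "intrinsics" (3x3 intrinsics, pixels), "k1" (the pictures are not rectified: a ray, as slopes to the right and down, at radius r is drawn at 1 + k1 r^2 times it, then the intrinsics apply), "rvec" (rotation vector, rad) and "tvec" (3), from world to camera coordinates, as OpenCV has them. Camera axes: x right, y down, z forward; pixel columns grow to the right and rows downward; lengths in mm; the calibration is good to about 2 mm. A picture is of the moment at which its call begins: read the wrist's pose just before it. get_calibration takes no time and is no camera call; for the wrist camera it gives the pose at the moment of the call.
- workorder.finish_job(): hands the job in; it is judged then, once.
Trained networks look in the newest picture that a camera, given by its name, has taken for a name from the list of things; names that differ only in an ending like _2 or _b are one class to them, and where a whole thing is asked for, a point or a joint stands for the part that bears it (a point fixed in the world has none). Each returns a list of dicts, best first, with "conf" (0 to 1); they miss things now and then, are a little off and sometimes report something else, mostly with a low value. They report only what shows in the picture. A call takes as long as a camera call. They do not tell look-alikes from the thing itself.
- finder.outline_of(query, camera): "mask" (420x560 bool, what is visible of it).
- finder.spot_point(query, camera): "location" ([x, y, z] in mm, in world coordinates, good to about 4 mm: a listed point, or the origin of a listed thing).
The state is a dict: "time_s": time; "joint_positions": joint angles; "joint_velocities": joint speeds; "joint_torque": joint torques, N m; "position": TCP position; "ee_rot": TCP orientation; "wrist_force": force on the tool from outside, world axes, zero at the start; "wrist_torque": the same for the moment, N m; "gripper_width": finger opening in mm; "finger_force": force on a finger pad.
Only numpy, scipy, OpenCV 4.12 (cv2) and the standard library are available. Lean on these libraries where they do the work, as an engineer would, in place of code of your own. Each camera call takes 0.05 s, during which the arm holds its last target. There are 200 camera calls.

## Task

Put the bench caddy in order. First take the small hammer out of its drilled wooden stand and lower it handle-first through the steel collar on the caddy's post, letting go when the head's brass shoulder sits on the collar. Then stand the brown cork block upright on the floor of the caddy's box, in the free space next to the dark dapping block, so that the dapping block can no longer slide about; it stays in the box, and the blue block, the graver and the scrap pan stay where they are.

Things in the scene. Friction and masses are not known exactly. Their poses are not given: they have to be found in the camera images.
- hammer: small loose hammer, 0.15 kg, starting upright, head up, in the stand's hole. Origin: centre of the handle's lower end; z up the handle, x along the head (round face at +x), y across it. Wooden handle 13 mm diameter, z 0 to 125; round brass shoulder 26 mm diameter, z 125 to 140; steel head z 140 to 162, x -35 to +35, at most 20 mm wide
- hammer_head (a point): centre of the hammer's head, 151 mm above the handle's lower end; axes as hammer. Here the head has flat cheeks 20 mm apart in y, 30 mm long in x (-15 to +15), 22 mm high: the place to grip from above
- hammer_shoulder (a point): centre of the underside of the hammer's brass shoulder, 125 mm above the handle's lower end; axes as hammer
- stand: fixed square wooden block 75 x 75 mm, 60 mm high, with one upright round hole 17 mm diameter in the middle of its top, 50 mm deep, in which the hammer stands loosely (hammer's origin 10 mm above the bench). Origin: centre of its underside, z up
- caddy: pale wooden caddy, fixed, level. Origin: on the bench under the centre of its box; z up, y along its length. Base board 6 mm thick, x -45 to 45, y -146 to 69. Open box on it: inside x -30 to 30, y -43 to 43, walls 8 mm thick with tops 30 mm above the bench, floor 6 mm above it. Steel post 16 x 10 mm at y -62 carries the collar at y -102; nothing stands higher than the collar
- collar (a point): centre of the collar's upper face, 145 mm above the bench (caddy x 0, y -102); axes as the caddy. The collar is a fixed level steel ring 40 mm outside, 21 mm inside diameter, 10 mm thick. With the shoulder resting on it, the hammer's handle hangs with its end 20 mm above the bench
- gap (a point): on the box floor, 6 mm above the bench, in the middle of the free space (caddy x 0, y +25); axes as the caddy. The free space is 34 to 36 mm wide in y between the dapping block and the box's +y end wall, and 60 mm long in x
- block_bay (a point): on the box floor, 6 mm above the bench, centre of the dapping block's place at the -y end of the box (caddy x 0, y -18); axes as the caddy
- dapping_block: loose dark wooden cube, 50 mm, 0.14 kg, with round hollows on top, standing on the box floor near its -y end, square to the box within a few degrees. Origin: centre of its underside, z up
- cork_filler: loose brown cork block, 50 mm in its x, 30 mm in its y, 64 mm high, about 0.04 kg, standing upright on the bench. Origin: centre of its underside, z up. It fits the free space with its x along the caddy's x (either way round), and then stands 40 mm above the box walls
- wide_block: loose blue painted wood block, bystander, 55 x 48 mm, 45 mm high; too wide for the space. Origin: centre of its underside
- graver: loose graver with a mushroom-shaped wooden handle, bystander, 115 mm long, 31 mm high, lying on the bench. Origin: on the bench under its middle, its x from handle to blade tip
- scrap_pan: loose shallow metal pan, bystander, 90 x 120 mm, 19 mm high, lying beyond the caddy. Origin: centre of its underside
Things that resemble listed ones, but are neither listed nor needed, are in the scene too. What is meant by the cork_filler is not orange, and is the smaller of those in its own colour.

How it is judged:
By the outcome, as a careful person would: the job done as asked, in the order asked, and still so for the second after the job is handed in, with the robot touching nothing.
It also fails if it takes over 72 s, if anything falls off the work surface, if the arm or the gripper's body presses on something with over 40 N, if the wrist force passes 120 N, or if a joint passes its speed limit or range.

## Working session

There is one attempt and no reset: what is moved stays moved. The work goes in short steps, Python scripts to look and compute and a shell command to move; the robot and the scene stay as the last step left them, time stands still between calls to the robot, and variables do not carry over. Pictures are saved under pics/ and viewed, at most 10 in all, crops included, and the job is handed in when it is done.

```bash
ls; mkdir -p pics; cat > h.py <<'E'
import numpy as np, cv2
from station import bot, vision, workorder, finder
def cloud(cam):
    img,d=vision.read_camera(cam); c=vision.get_calibration(cam)
    return img,d,world(d,c)
def world(d,c):
    K=np.array(c["intrinsics"],float); k1=float(c["k1"])
    H,W=d.shape; u,v=np.meshgrid(np.arange(W),np.arange(H))
    p=np.stack([u,v],-1).reshape(-1,1,2).astype(np.float64)
    n=cv2.undistortPointsIter(p,K,np.array([k1,0,0,0,0.]),None,None,(3,50,1e-9)).reshape(H,W,2)
    R=cv2.Rodrigues(np.array(c["rvec"],float))[0]; t=np.array(c["tvec"],float).ravel()
    P=np.dstack([n[...,0]*d,n[...,1]*d,d])
    X=(P-t)@R; X[d==0]=np.nan
    return X
def save(n,img,box=None,s=1):
    if box: img=img[box[1]:box[3],box[0]:box[2]]
    img=cv2.resize(img,None,fx=s,fy=s,interpolation=cv2.INTER_CUBIC)
    cv2.imwrite(f'pics/{n}.png',img[...,::-1])
E
python3 - <<'E'
from h import *
a,d1,X1=cloud('top'); b,d2,X2=cloud('side')
np.savez('c0.npz',a=a,X1=X1,b=b,X2=X2)
save('top0',a,s=1.4); save('side0',b,s=1.4)
for q in ['hammer','stand','collar','gap','dapping_block','cork_filler','wide_block','graver','scrap_pan','caddy']:
    for cam in ['top','side']:
        print(q,cam,[(round(r['conf'],2),np.round(r['location']).tolist()) for r in finder.spot_point(q,cam)[:4]])
print(bot.sense()['time_s'],bot.sense()['ee_rot'])
E
```

```text
pics
hammer top [(0.83, [458.0, 299.0, 10.0])]
hammer side [(0.89, [461.0, 304.0, 11.0])]
stand top [(0.59, [462.0, 303.0, 3.0])]
stand side [(0.57, [457.0, 301.0, 0.0]), (0.48, [789.0, -37.0, -0.0])]
collar top [(0.95, [585.0, -166.0, 144.0]), (0.41, [418.0, -34.0, 1.0])]
collar side [(0.93, [584.0, -163.0, 146.0])]
gap top [(0.86, [543.0, -42.0, 7.0])]
gap side [(0.73, [540.0, -42.0, 9.0]), (0.39, [456.0, 300.0, 159.0])]
dapping_block top [(0.8, [552.0, -85.0, 4.0])]
dapping_block side [(0.77, [549.0, -84.0, 8.0])]
cork_filler top [(0.93, [542.0, -343.0, 0.0]), (0.89, [441.0, -290.0, -2.0]), (0.82, [547.0, -436.0, -1.0]), (0.63, [584.0, -169.0, 142.0])]
cork_filler side [(0.92, [539.0, -341.0, 3.0]), (0.91, [444.0, -290.0, 3.0]), (0.79, [546.0, -437.0, -4.0])]
wide_block top [(0.84, [611.0, 250.0, 5.0])]
wide_block side [(0.72, [614.0, 251.0, 3.0])]
graver top [(0.61, [416.0, -33.0, 2.0])]
graver side [(0.74, [418.0, -32.0, -6.0]), (0.58, [538.0, -340.0, 2.0])]
scrap_pan top [(0.66, [543.0, -339.0, 2.0])]
scrap_pan side [(0.95, [786.0, -37.0, 2.0]), (0.17, [459.0, 302.0, 1.0])]
caddy top [(0.78, [550.0, -65.0, -5.0])]
caddy side [(0.86, [552.0, -66.0, 3.0])]
1.1 [-3.12012723e+00 -3.66522336e-01 -3.59547313e-05]
```

View pics/top0.png

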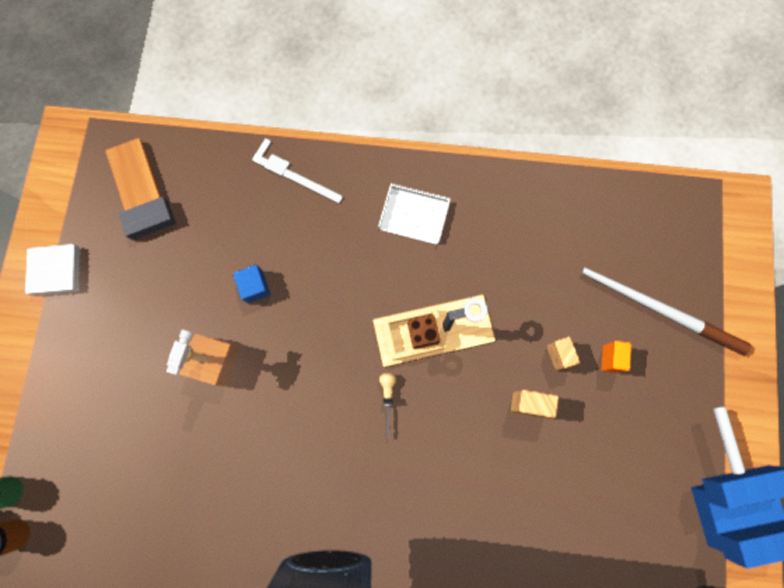

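```bash
python3 - <<'E'
from h import *
z=np.load('c0.npz')
for nm,I,X in (('top',z['a'],z['X1']),('side',z['b'],z['X2'])):
    print(nm)
    for c,zr,lab in (((441,-290),(15,150),'c1'),((542,-342),(15,150),'c2'),((547,-436),(15,150),'c3'),((550,-85),(46,70),'dap'),((460,301),(156,175),'head'),((584,-165),(135,155),'collar'),((460,301),(50,66),'stand')):
        m=(np.hypot(X[...,0]-c[0],X[...,1]-c[1])<65)&(X[...,2]>zr[0])&(X[...,2]<zr[1])
        if m.sum()<20: print(lab,m.sum());continue
        zt=np.percentile(X[m][:,2],90)
        t=m&(X[...,2]>zt-5); P=X[t][:,:2].astype(np.float32)
        v,u=np.nonzero(t)
        print(lab,t.sum(),'ztop',zt.round(1),'med',np.median(P,0).round(1),'rect',[np.round(q,1) for q in cv2.minAreaRect(P)],'rgb',np.median(I[t],0),'px',np.median(u),np.median(v))
E
```

```text
top
c1 406 ztop 84.1 med [ 442.5 -292.1] rect [array([ 442.5, -293. ]), array([63.7, 38. ]), np.float64(86.9)] rgb [253. 229. 152.] px 384.0 288.0
c2 234 ztop 65.9 med [ 537.6 -341.3] rect [array([ 538. , -341.5]), array([49.3, 30.8]), np.float64(24.2)] rgb [253. 228. 150.] px 405.0 251.0
c3 239 ztop 66.0 med [ 542.6 -437.5] rect [array([ 542.3, -438. ]), array([30.5, 49.8]), np.float64(89.2)] rgb [255. 200.  30.] px 444.0 254.0
dap 377 ztop 58.5 med [550.7 -86.9] rect [array([554.1, -97.2]), array([49.3, 74.2]), np.float64(18.3)] rgb [132.  74.  45.] px 303.0 236.0
head 202 ztop 172.5 med [458.4 298.1] rect [array([458.6, 299.6]), array([21.1, 68.4]), np.float64(78.4)] rgb [248. 248. 247.] px 127.0 251.0
collar 240 ztop 147.1 med [ 574.6 -155. ] rect [array([ 580.2, -152.4]), array([38.1, 62.5]), np.float64(2.9)] rgb [244. 243. 240.] px 335.0 223.0
stand 692 ztop 61.7 med [454.6 292. ] rect [array([457.2, 298. ]), array([73.4, 75. ]), np.float64(79.6)] rgb [232. 160.  98.] px 147.0 258.0
side
c1 230 ztop 82.4 med [ 445.  -283.2] rect [array([ 444.5, -287.7]), array([66.9, 38.8]), np
[... 209 characters left out ...]
.3 med [ 543.3 -429.8] rect [array([ 544.5, -432.3]), array([37.7, 50.6]), np.float64(88.4)] rgb [254. 161.   0.] px 331.0 131.0
dap 336 ztop 58.7 med [554.3 -84.3] rect [array([554.4, -91. ]), array([49.8, 70.8]), np.float64(18.6)] rgb [110.  61.  30.] px 306.0 219.0
head 333 ztop 172.4 med [461.1 303.3] rect [array([461. , 303.8]), array([21.5, 69.2]), np.float64(78.8)] rgb [236. 237. 230.] px 323.0 343.0
collar 183 ztop 146.2 med [ 575.1 -151. ] rect [array([ 580.6, -150.3]), array([37.7, 66.2]), np.float64(4.0)] rgb [184. 184. 173.] px 303.0 170.0
stand 1375 ztop 61.5 med [458.5 308.8] rect [array([460.2, 303.5]), array([79.7, 76.4]), np.float64(79.3)] rgb [214. 130.  53.] px 318.0 377.0
```

The top view (pixels in the un-enlarged picture) has three cork candidates:
- a large pale block at (384,288), 64x38x84 mm
- a small pale block at (405,251), 49x31x65 mm
- an orange block at (444,254)

The small pale one at (405,251) fits: it isn't orange, it is the smaller of its colour, and its size matches. The hammer is in its stand at (127,251) and the collar is at (338,222). I'll confirm with one crop and refine the collar and yaws.

```bash
python3 - <<'E'
from h import *
from scipy.optimize import least_squares
from scipy.spatial.transform import Rotation as Ro
z=np.load('c0.npz')
save('crop_cork',z['a'],(350,225,470,315),6)
for nm,X in (('top',z['X1']),('side',z['X2'])):
    m=(abs(X[...,2]-146)<4)&(np.hypot(X[...,0]-584,X[...,1]+165)<26)
    P=X[m][:,:2]
    # annulus centre: maximise points inside ring r 10..20.5
    best=max(((( (np.hypot(*(P-[x,y]).T)>10)&(np.hypot(*(P-[x,y]).T)<20.5)).sum()-2*(np.hypot(*(P-[x,y]).T)<10).sum(),x,y) for x in np.arange(576,592,.5) for y in np.arange(-174,-156,.5)))
    print(nm,'collar',best,len(P))
    # base board + box walls outline
    w=(abs(X[...,2]-30)<4)&(np.hypot(X[...,0]-550,X[...,1]+65)<75)
    r=cv2.minAreaRect(X[w][:,:2].astype(np.float32)); print('box wall',w.sum(),r)
s=bot.sense(); R=Ro.from_rotvec(s['ee_rot']).as_matrix()
print('tool y yaw',np.degrees(np.arctan2(R[1,1],R[0,1])),'pos',s['position'],'z',R[:,2])
E
```

```text
top collar (np.int64(163), np.float64(581.0), np.float64(-165.0)) 177
box wall 397 ((550.0436401367188, -76.06751251220703), (76.39449310302734, 116.91850280761719), 19.019441604614258)
side collar (np.int64(103), np.float64(582.0), np.float64(-163.0)) 118
box wall 390 ((548.5194702148438, -65.03569793701172), (76.64830780029297, 108.08191680908203), 18.97439193725586)
tool y yaw -76.60030337414635 pos [ 121.64134086 -510.70410121  248.31218426] z [ 2.13993305e-05  1.40259630e-05 -1.00000000e+00]
```

View pics/crop_cork.png

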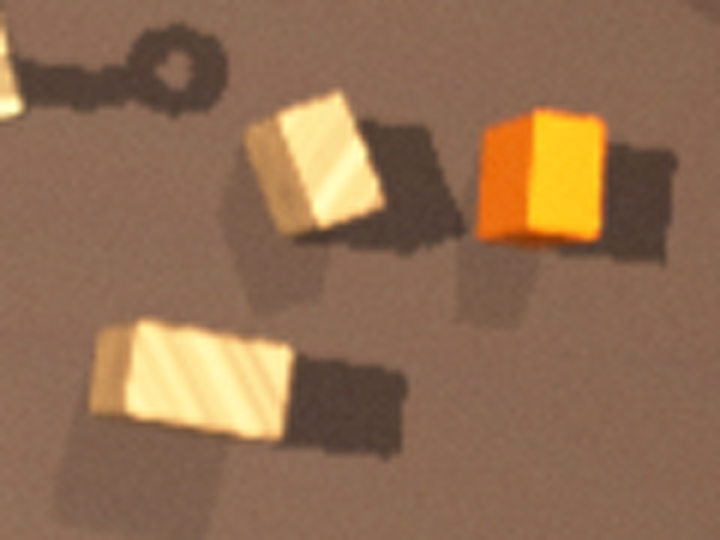

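The crop shows the small pale block at crop (320,165), between the bigger pale one at (190,380) and the orange one at (545,175). It is the cork_filler. Moving above the hammer.

```bash
python3 -m jog '[[280,210,80,0,0,50],[280,210,80,0,0,50],[280,210,80,0,0,50],[280,210,80,0,0,50],[280,210,80,0,0,50],[280,210,80,0,0,50],[280,210,80,0,0,50],[280,210,80,0,0,50],[280,210,80,0,0,50],[280,210,80,0,0,50]]' 1
python3 -m jog '[[100,300,0,0,0,60],[100,300,0,0,0,60],[100,300,0,0,0,60],[100,300,0,0,0,60],[100,300,0,0,0,60],[100,300,0,0,0,60],[100,300,0,0,0,60],[100,300,0,0,0,60],[100,300,0,0,0,60],[100,300,0,0,0,60]]'
python3 -m jog '[[-42,302.5,0,0,0,45],[-42,302.5,0,0,0,45],[-42,302.5,0,0,0,45],[-42,302.5,0,0,0,45],[-42,302.5,0,0,0,45],[-42,302.5,0,0,0,45],[-42,302.5,0,0,0,45],[-42,302.5,0,0,0,45],[-42,302.5,0,0,0,45],[-42,302.5,0,0,0,45]]'
python3 - <<'E'
from h import *
from scipy.spatial.transform import Rotation as Ro
s=bot.sense(); R=Ro.from_rotvec(s['ee_rot']).as_matrix()
print('t',s['time_s'],'yaw',np.degrees(np.arctan2(R[1,1],R[0,1])),'pos',s['position'].round(1) if hasattr(s['position'],'round') else s['position'],s['joint_positions'])
I,d,X=cloud('wrist'); save('w1',I)
print(finder.spot_point('hammer_head','wrist')[:2])
m=(X[...,2]>160)&(X[...,2]<180)&(np.hypot(X[...,0]-460,X[...,1]-302)<50)
P=X[m]; print(m.sum(),np.median(P[:,2]),cv2.minAreaRect(P[:,:2].astype(np.float32)))
E
```

```text
time_s: 1.93
position: [405.3, -297.9, 329.8]
ee_rot: [2.666, 1.658, 0.005]
wrist_force: [0.0, -0.1, 0.5]
gripper_width: 85.1
finger_force: 0.0
time_s: 2.77
position: [501.6, 0.2, 327.9]
ee_rot: [-1.484, -2.768, 0.001]
wrist_force: [-0.2, 0.2, 0.5]
gripper_width: 85.3
finger_force: 0.0
time_s: 3.6
position: [459.9, 301.0, 328.0]
ee_rot: [-0.319, -3.125, 0.002]
wrist_force: [0.6, -0.7, -0.5]
gripper_width: 85.3
finger_force: 0.0
t 3.6 yaw 78.33088643857202 pos [459.9 301.  328. ] [ 4.58235311e-01  1.53035413e-01  3.73230707e-01  1.79194761e+00
 -1.20036849e-03  6.61900350e-01]
[{'location': [462.8, 300.7, 160.2], 'conf': 0.6}]
1936 170.4908994493111 ((460.1010437011719, 301.5021667480469), (19.61211585998535, 70.02046966552734), 79.34356689453125)
```

```bash
python3 -m jog '[[0.5,0,-120,0,0,1],[0.5,0,-120,0,0,1],[0.5,0,-120,0,0,1],[0.5,0,-130,0,0,1],[0.5,0,-145,0,0,1],[0.5,0,-158,0,0,1],[0.5,0,-159,0,0,1],[0.5,0,-159,0,0,1]]'
python3 -m jog '[[0,0,0,0,0,0],[0,0,0,0,0,0],[0,0,0,0,0,0],[0,0,0,0,0,0],[0,0,0,0,0,0],[0,0,0,0,0,0],[0,0,0,0,0,0],[0,0,0,0,0,0],[0,0,0,0,0,0],[0,0,0,0,0,0]]' 0 70
python3 -c "
from h import *
I,d,X=cloud('side'); save('side1',I,(220,220,430,420),3)
s=bot.sense(); print(s['position'],s['gripper_width'],s['finger_force'],s['wrist_force'])"
```

```text
time_s: 4.37
position: [460.6, 300.7, 170.1]
ee_rot: [0.294, 3.128, -0.0]
wrist_force: [0.3, -0.1, 1.0]
gripper_width: 85.6
finger_force: 0.0
time_s: 5.2
position: [460.5, 302.0, 170.1]
ee_rot: [0.29, 3.127, 0.001]
wrist_force: [0.2, 0.4, 5.5]
gripper_width: 18.1
finger_force: 71.2
[460.55585152 302.09148442 170.16258568] 18.088257157365618 71.22375726699829 [-1.04750044  0.07482712  4.95455552]
```

```bash
python3 -m jog '[[0,0,20,0,0,0],[0,0,45,0,0,0],[0,0,80,0,0,0],[0,0,115,0,0,0],[0,0,150,0,0,0],[0,0,175,0,0,0],[0,0,180,0,0,0],[0,0,180,0,0,0]]'
python3 - <<'E'
from h import *
I,d,X=cloud('side'); save('side2',I,(200,180,430,400),3)
for z0 in range(190,320,10):
    m=(abs(X[...,2]-z0)<5)&(np.hypot(X[...,0]-460,X[...,1]-302)<25)
    if m.sum()>3: print(z0,m.sum(),np.median(X[m],0).round(1),np.ptp(X[m][:,0]).round(1),np.ptp(X[m][:,1]).round(1))
s=bot.sense(); print(s['position'],s['gripper_width'],s['finger_force'],s['wrist_force'])
E
```

```text
time_s: 5.92
position: [460.7, 302.1, 350.3]
ee_rot: [0.29, 3.126, 0.002]
wrist_force: [-0.0, -0.7, -2.2]
gripper_width: 18.2
finger_force: 70.5
190 14 [462.4 307.8 192.6] 12.1 6.3
200 26 [460.5 308.8 201.3] 11.5 7.2
210 27 [461.3 308.6 210.9] 12.0 5.4
220 29 [460.8 307.8 219. ] 13.1 8.0
230 31 [461.  308.2 230. ] 11.7 5.4
240 30 [460.6 307.8 239.8] 13.0 7.1
250 30 [460.5 307.8 250.4] 12.2 6.3
260 28 [461.6 308.6 261.5] 12.5 6.0
270 33 [461.4 308.6 269.9] 12.6 7.2
280 33 [459.9 308.8 279.8] 12.3 6.7
290 35 [461.2 308.9 289.7] 12.8 7.7
300 34 [460.9 308.3 299.7] 12.0 6.1
310 4 [460.6 309.8 306.1] 8.6 3.0
[460.23042779 301.84419102 348.05769485] 18.363964606902087 70.43850302696228 [-0.00779324  0.27714522 -2.0673919 ]
```

View pics/side2.png

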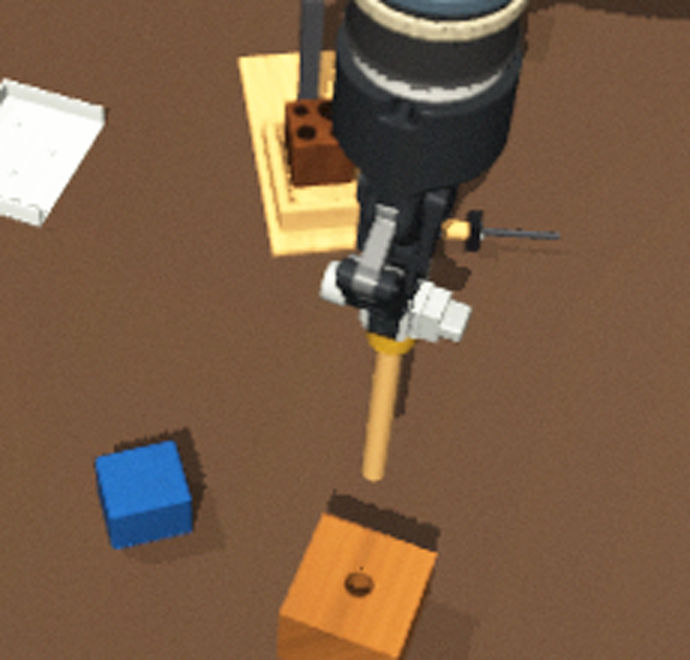

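The hammer hangs vertically from its head (crop (385,400)), clear of the stand. Moving to near the collar for a close look.

```bash
python3 -m jog '[[25,-35,0,0,0,0],[45,-70,0,0,0,0],[55,-108,0,0,0,0],[65,-148,0,0,0,0],[70,-188,0,0,0,0],[75,-228,0,0,0,0],[80,-268,0,0,0,0],[85,-308,0,0,0,0],[90,-345,0,0,0,0],[95,-375,0,0,0,0]]'
python3 -m jog '[[0,-20,0,0,0,0],[0,-25,0,0,0,0],[0,-25,0,0,0,0],[0,-25,0,0,0,0],[0,-25,0,0,0,0]]'
cat > col.py <<'E'
from h import *
s=bot.sense(); print(s['time_s'],s['position'],s['gripper_width'])
c=vision.get_calibration('wrist'); R=cv2.Rodrigues(np.array(c['rvec'],float))[0]; print('cam',(-R.T@np.array(c['tvec'],float).ravel()).round(1))
for cam in ['wrist','top','side']:
    I,d,X=cloud(cam); save(cam+'_%d'%(s['time_s']*10),I,s=1.2)
    m=(abs(X[...,2]-145)<3.5)&(np.hypot(X[...,0]-583,X[...,1]+164)<27)
    P=X[m][:,:2]; print(cam,len(P))
    if len(P)<40: continue
    def f(p):
        r=np.hypot(*(P-p).T); return ((r>10.5)&(r<20)).sum()-2*(r<10.5).sum()-(r>20).sum()*.3*0
    g=[(f((x,y)),x,y) for x in np.arange(574,592,.5) for y in np.arange(-174,-154,.5)]
    b=max(g)[0]; q=np.array([t[1:] for t in g if t[0]>=b-1]); print('ring',b,q.mean(0),len(q))
    print([(r['conf'],np.round(r['location'],1)) for r in finder.spot_point('collar',cam)[:2]])
E
python3 col.py
```

```text
time_s: 6.8
position: [554.0, -75.9, 345.0]
ee_rot: [-0.292, -3.121, -0.0]
wrist_force: [1.5, 0.7, -1.7]
gripper_width: 18.4
finger_force: 70.4
time_s: 7.22
position: [554.7, -96.8, 348.1]
ee_rot: [-0.288, -3.126, -0.002]
wrist_force: [-0.3, -0.2, -1.9]
gripper_width: 18.4
finger_force: 70.4
7.2167 [554.7133463  -96.80544727 348.0972605 ] 18.365010920572026
cam [487.3 -84.5 473.6]
wrist 1044
ring 889.0 [ 582.75 -162.75] 2
[(0.75, array([ 583.5, -163.4,  143.9]))]
top 0
side 104
ring 80.0 [ 581.66666667 -161.33333333] 3
[(0.84, array([ 584.2, -166.5,  144.6]))]
```

```bash
python3 -m jog '[[14,-32,0,0,0,0],[28,-65,0,0,0,0],[28,-65,-10,0,0,0],[28,-65,-25,0,0,0],[28,-65,-35,0,0,0],[28,-65,-38,0,0,0],[28,-65,-38,0,0,0],[28,-65,-38,0,0,0]]'
python3 - <<'E'
from h import *
s=bot.sense(); print(s['time_s'],s['position'],s['gripper_width'])
for cam in ['side','wrist']:
    I,d,X=cloud(cam)
    if cam=='side':
        k=[320,300]; save('side3',I,(240,80,380,220),4)
    else: save('w3',I,s=1.2)
    for z0 in range(150,290,15):
        m=(abs(X[...,2]-z0)<7)&(np.hypot(X[...,0]-583,X[...,1]+163)<20)
        if m.sum()>5: print(cam,z0,m.sum(),np.median(X[m],0).round(1),X[m][:,:2].min(0).round(1),X[m][:,:2].max(0).round(1))
E
```

```text
time_s: 8.13
position: [583.1, -162.8, 311.9]
ee_rot: [0.289, 3.128, -0.0]
wrist_force: [-0.5, 0.4, -1.5]
gripper_width: 18.4
finger_force: 70.4
8.1333 [ 583.13076803 -162.80099355  311.85808187] 18.385461409469066
side 150 78 [ 581.3 -158.8  145.1] [ 563.7 -179.4] [ 600.5 -143.9]
side 165 20 [ 580.5 -156.4  165.2] [ 576.  -164.4] [ 586.2 -154.6]
side 180 27 [ 581.  -158.2  179.2] [ 575.2 -166.6] [ 586.8 -152.3]
side 195 31 [ 579.9 -157.4  193.9] [ 575.3 -162.3] [ 587.1 -152.6]
side 210 32 [ 580.5 -158.2  209. ] [ 575.5 -163.2] [ 588.2 -153.2]
side 225 26 [ 581.  -157.5  224.3] [ 576.3 -162.4] [ 588.4 -154.6]
side 240 30 [ 581.1 -156.9  240.5] [ 574.6 -163.9] [ 585.9 -154.7]
side 255 30 [ 581.9 -157.   255.5] [ 575.  -161.4] [ 587.4 -153.6]
side 270 17 [ 581.4 -155.1  268.6] [ 577.4 -159.4] [ 594.1 -149.5]
side 285 52 [ 581.3 -150.6  285. ] [ 570.7 -161.6] [ 596.  -145.3]
wrist 150 742 [ 574.  -159.9  144.9] [ 563.2 -182.7] [ 591.5 -143. ]
wrist 165 62 [ 577.5 -161.4  165. ] [ 576.7 -168.2] [ 581.8 -156.6]
wrist 180 28 [ 577.2 -161.8  177.5] [ 576.5 -166.1] [ 579. -158.]
wrist 285 13 [ 579.6 -150.6  281.6] [ 575.6 -174.1] [ 580.5 -150.2]
```

View pics/side3.png

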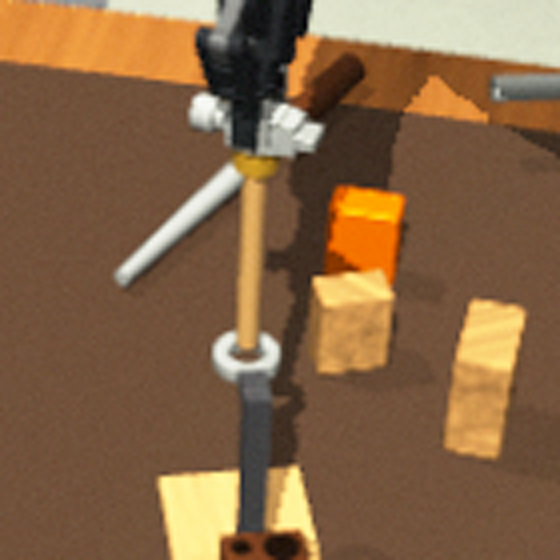

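View pics/w3.png

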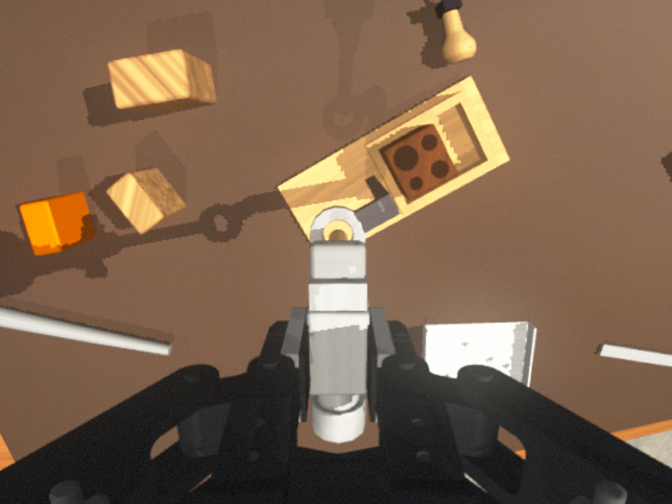

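The side crop shows the handle end at (248,348) centred over the ring at (246,357), and the wrist view agrees. Lowering.

```bash
python3 -m jog '[[0,0,-6,0,0,0],[0,0,-12,0,0,0],[0,0,-18,0,0,0],[0,0,-24,0,0,0],[0,0,-30,0,0,0],[0,0,-30,0,0,0]]'
```

```text
time_s: 8.73
position: [582.4, -162.9, 279.0]
ee_rot: [-0.29, -3.125, -0.002]
wrist_force: [0.6, 0.1, -2.5]
gripper_width: 18.3
finger_force: 70.4
```

```bash
python3 -m jog '[[0,0,-10,0,0,0],[0,0,-22,0,0,0],[0,0,-35,0,0,0],[0,0,-48,0,0,0],[0,0,-60,0,0,0],[0,0,-72,0,0,0],[0,0,-82,0,0,0],[0,0,-90,0,0,0],[0,0,-92,0,0,0],[0,0,-92,0,0,0]]'
```

```text
time_s: 9.57
position: [582.6, -163.0, 188.4]
ee_rot: [-0.29, -3.127, -0.001]
wrist_force: [0.7, 0.1, -2.0]
gripper_width: 18.7
finger_force: 70.4
```

```bash
python3 -m jog '[[0,0,-2,0,0,0],[0,0,-4,0,0,0],[0,0,-5,0,0,0],[0,0,-5,0,0,0]]'; python3 -m jog '[[0,0,-1,0,0,0],[0,0,-2,0,0,0],[0,0,-2,0,0,0]]'
```

```text
time_s: 9.9
position: [583.3, -163.3, 184.6]
ee_rot: [0.29, 3.128, -0.0]
wrist_force: [0.7, 0.2, -1.4]
gripper_width: 18.1
finger_force: 70.4
time_s: 10.15
position: [583.1, -163.2, 182.2]
ee_rot: [-0.29, -3.128, -0.0]
wrist_force: [0.7, 0.6, -2.0]
gripper_width: 18.4
finger_force: 70.4
```

Not in contact yet; continuing in small steps.

```bash
python3 -m jog '[[0,0,-1,0,0,0],[0,0,-1,0,0,0]]'|sed -n '2p;4p'; python3 -m jog '[[0,0,-1,0,0,0],[0,0,-1,0,0,0]]'|sed -n '2p;4p'; python3 -m jog '[[0,0,-1,0,0,0],[0,0,-1,0,0,0]]'|sed -n '2p;4p'
```

```text
position: [583.0, -163.2, 181.1]
wrist_force: [-0.0, -0.2, -1.9]
position: [583.1, -163.2, 180.3]
wrist_force: [-0.9, 0.5, -1.5]
position: [583.2, -163.2, 180.2]
wrist_force: [-0.4, 0.1, 1.1]
```

```bash
python3 -m jog '[[0,0,-0.7,0,0,0],[0,0,-0.7,0,0,0],[0,0,-0.7,0,0,0]]'|sed -n '2p;4p'
python3 - <<'E'
from h import *
I,d,X=cloud('side')
for z0 in (140,155,165,175,185):
    m=(abs(X[...,2]-z0)<4)&(np.hypot(X[...,0]-583,X[...,1]+163)<40)
    if m.sum()>5: print(z0,m.sum(),np.median(X[m],0).round(1),np.median(I[m],0))
save('side4',I,(240,80,380,220),4)
E
```

```text
position: [583.2, -163.2, 180.2]
wrist_force: [-3.1, 0.9, 5.5]
140 48 [ 578.3 -150.5  142.9] [168.5 168.  159. ]
155 25 [ 581.7 -153.   153.9] [179. 138.  38.]
165 37 [ 576.6 -151.9  165.5] [159. 162. 152.]
175 115 [ 574.9 -155.3  175.7] [188. 190. 179.]
185 55 [ 575.3 -152.6  184. ] [78. 71. 63.]
```

View pics/side4.png

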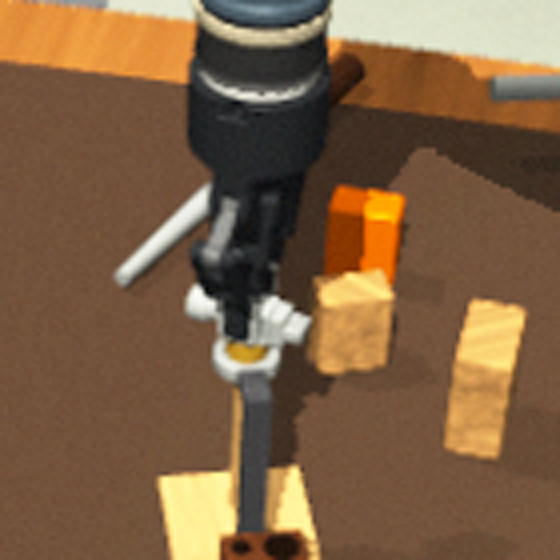

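The brass shoulder sits on the collar at crop (246,352) with 5.5 N of contact. Releasing and rising.

```bash
python3 -m jog '[[0,0,0.5,0,0,0],[0,0,0.5,0,0,0],[0,0,0.5,0,0,0],[0,0,0.5,0,0,0],[0,0,0.5,0,0,0],[0,0,0.5,0,0,0],[0,0,0.5,0,0,0],[0,0,0.5,0,0,0]]' 1
python3 -m jog '[[0,0,15,0,0,0],[0,0,40,0,0,0],[0,0,70,0,0,0],[0,0,100,0,0,0],[0,0,120,0,0,0],[0,0,120,0,0,0],[0,0,120,0,0,0]]'
python3 - <<'E'
from h import *
for cam in('side','top','wrist'):
    I,d,X=cloud(cam)
    m=(abs(X[...,2]-182)<6)&(np.hypot(X[...,0]-583,X[...,1]+163)<45); P=X[m]
    print(cam,m.sum(),np.median(P,0).round(1),cv2.minAreaRect(P[:,:2].astype(np.float32)),np.linalg.lstsq(np.c_[P[:,:2]-[583,-163],np.ones(len(P))],P[:,2],rcond=None)[0].round(3))
    if cam in('top','wrist'):
        c=(538,-341) if cam=='top' else (540,-339)
        m=(abs(X[...,2]-64)<5)&(np.hypot(X[...,0]-c[0],X[...,1]-c[1])<40); P=X[m]
        if len(P)>20:print('cork',len(P),cv2.minAreaRect(P[:,:2].astype(np.float32)))
E
```

```text
time_s: 11.62
position: [583.1, -163.2, 179.0]
ee_rot: [-0.29, -3.128, -0.0]
wrist_force: [0.6, 0.4, -0.2]
gripper_width: 85.5
finger_force: 0.0
time_s: 12.2
position: [584.0, -163.6, 301.2]
ee_rot: [0.29, 3.124, -0.002]
wrist_force: [-0.2, 1.0, -0.8]
gripper_width: 85.5
finger_force: 0.0
side 159 [ 582.4 -161.3  180.3] ((582.2935791015625, -163.61044311523438), (24.78483772277832, 69.77061462402344), 83.23868560791016) [-1.00000e-02 -1.60000e-02  1.80145e+02]
top 0 [nan nan nan] ((0.0, 0.0), (0.0, 0.0), 0.0) [0. 0. 0.]
cork 165 ((537.4481811523438, -342.006591796875), (47.87474060058594, 30.25973129272461), 24.085376739501953)
wrist 1963 [ 582.7 -163.6  180.3] ((583.146240234375, -163.26144409179688), (19.60139274597168, 68.5379867553711), 79.70299530029297) [-2.0000e-02  3.0000e-03  1.7997e+02]
cork 1322 ((538.91357421875, -339.168212890625), (50.00922393798828, 30.833101272583008), 24.602237701416016)
  return _methods._mean(a, axis=axis, dtype=dtype,
  ret = um.true_divide(
```

The hammer seats level, with the head top at 180–182 and its centre on the collar. Moving over the cork.

```bash
python3 -m jog '[[-10,-40,0,0,0,-7],[-20,-80,0,0,0,-14],[-30,-120,0,0,0,-21],[-40,-160,0,0,0,-28],[-44,-176,-20,0,0,-35],[-44,-176,-60,0,0,-42],[-44,-176,-100,0,0,-49],[-44,-176,-120,0,0,-55],[-44,-176,-120,0,0,-55],[-44,-176,-120,0,0,-55]]'
cat > near.py <<'E'
from h import *
import sys
from scipy.spatial.transform import Rotation as Ro
cx,cy,z0,dz,r=map(float,sys.argv[1:6])
s=bot.sense(); R=Ro.from_rotvec(s['ee_rot']).as_matrix()
print(s['time_s'],np.round(s['position'],1),'yaw',np.degrees(np.arctan2(R[1,1],R[0,1])).round(2),s['joint_positions'][5])
I,d,X=cloud('wrist')
m=(abs(X[...,2]-z0)<dz)&(np.hypot(X[...,0]-cx,X[...,1]-cy)<r); P=X[m]
print(len(P),np.median(P,0),cv2.minAreaRect(P[:,:2].astype(np.float32)))
E
python3 near.py 539 -339 64 5 40
```

```text
time_s: 13.18
position: [537.3, -337.9, 175.7]
ee_rot: [-1.695, -2.637, -0.001]
wrist_force: [0.2, 0.0, 0.7]
gripper_width: 85.2
finger_force: 0.0
13.1833 [ 537.3 -337.9  175.7] yaw 24.55 0.47543890454929605
3026 [ 541.28387853 -339.70397284   66.66456866] ((541.8223876953125, -341.08160400390625), (50.12961959838867, 30.578298568725586), 24.61220932006836)
```

```bash
python3 near.py 540 -339 64 5 40;python3 near.py 540 -339 64 5 40
```

```text
13.2333 [ 538.8 -338.9  178.8] yaw 24.55 0.4756107897669574
2944 [ 540.49222435 -339.1954707    65.57616102] ((540.9761352539062, -340.2072448730469), (50.16049575805664, 29.628149032592773), 24.746532440185547)
13.2833 [ 539.8 -339.5  180.9] yaw 24.53 0.4760953137531224
2865 [ 540.01440312 -338.94749895   64.68216222] ((540.3455810546875, -339.68121337890625), (50.10024642944336, 29.53508758544922), 24.61793327331543)
```

```bash
python3 -m jog '[[1,-0.3,-30,0,0,0],[1,-0.3,-65,0,0,0],[1,-0.3,-95,0,0,0],[1,-0.3,-115,0,0,0],[1,-0.3,-125,0,0,0],[1,-0.3,-130,0,0,0],[1,-0.3,-130,0,0,0],[1,-0.3,-130,0,0,0]]'
python3 -m jog '[[0,0,0,0,0,0],[0,0,0,0,0,0],[0,0,0,0,0,0],[0,0,0,0,0,0],[0,0,0,0,0,0],[0,0,0,0,0,0],[0,0,0,0,0,0],[0,0,0,0,0,0]]' 0 40
python3 -m jog '[[0,0,10,0,0,0],[0,0,30,0,0,0],[0,0,60,0,0,0],[0,0,95,0,0,0],[0,0,130,0,0,0],[0,0,155,0,0,0],[0,0,170,0,0,0],[0,0,170,0,0,0]]'
```

```text
time_s: 14.0
position: [541.6, -340.6, 51.7]
ee_rot: [1.699, 2.638, -0.001]
wrist_force: [0.7, -0.2, 0.6]
gripper_width: 85.3
finger_force: 0.0
time_s: 14.67
position: [541.1, -340.3, 50.9]
ee_rot: [1.7, 2.638, -0.001]
wrist_force: [0.7, -0.3, 5.7]
gripper_width: 49.3
finger_force: 43.2
time_s: 15.33
position: [541.6, -340.6, 224.6]
ee_rot: [1.697, 2.634, -0.001]
wrist_force: [0.9, 1.3, 0.2]
gripper_width: 49.1
finger_force: 42.7
```

```bash
python3 -m jog '[[-30,20,5,0,0,-1],[-60,45,15,0,0,-2],[-85,75,20,0,0,-3],[-90,112,20,0,0,-4],[-90,150,20,0,0,-5],[-90,188,20,0,0,-5.8],[-90,225,20,0,0,-5.8],[-90,250,20,0,0,-5.8],[-90,260,20,0,0,-5.8],[-90,260,20,0,0,-5.8]]'
python3 -m jog '[[0,0,0,0,0,0],[0,0,0,0,0,0],[0,0,0,0,0,0],[0,0,0,0,0,0],[0,0,0,0,0,0]]'
python3 - <<'E'
from h import *
s=bot.sense(); print(s['time_s'],s['position'])
I,d,X=cloud('wrist'); save('w5',I,s=1.2); np.save('X5.npy',X)
print('gap',[(r['conf'],np.round(r['location'],1)) for r in finder.spot_point('gap','wrist')[:2]])
def band(n,z0,dz,c,r):
    m=(abs(X[...,2]-z0)<dz)&(np.hypot(X[...,0]-c[0],X[...,1]-c[1])<r); P=X[m]
    if len(P)>10: print(n,len(P),np.median(P,0).round(1),cv2.minAreaRect(P[:,:2].astype(np.float32)))
band('dap top',56,3,(556,-83),42); band('walls',30,3,(550,-65),70); band('floor gap',6,3,(542,-43),30); band('head',180,6,(583,-163),45)
m=(abs(X[...,2]-30)<3)&(np.hypot(X[...,0]-550,X[...,1]+65)<75); P=X[m][:,:2]
for th in (17,18,18.7,19.5):
    t=np.radians(th); q=(P-[550,-65])@np.array([[np.cos(t),-np.sin(t)],[np.sin(t),np.cos(t)]]); print(th,'x',np.percentile(q[:,0],[.3,99.7]).round(1),'y',np.percentile(q[:,1],[.3,99.7]).round(1))
E
```

```text
time_s: 16.17
position: [449.3, -77.5, 237.7]
ee_rot: [-1.827, -2.552, 0.001]
wrist_force: [-0.0, 0.3, -0.7]
gripper_width: 49.3
finger_force: 42.7
time_s: 16.58
position: [450.2, -80.5, 238.9]
ee_rot: [-1.835, -2.549, 0.0]
wrist_force: [0.2, -0.8, -0.4]
gripper_width: 49.7
finger_force: 42.7
16.5833 [450.15804465 -80.51330504 238.94429457]
gap [(0.94, array([541.1, -44.5,   8. ])), (0.68, array([420. , -31.9,  -0.5]))]
dap top 2844 [551.2 -82.8  56. ] ((554.4221801757812, -91.00951385498047), (50.498714447021484, 66.84172821044922), 18.497861862182617)
walls 2469 [534.3 -52.1  29.8] ((551.83203125, -73.5459976196289), (77.28348541259766, 117.92935180664062), 19.049577713012695)
floor gap 1759 [542.6 -42.1   5.7] ((541.643798828125, -36.777252197265625), (55.96609878540039, 46.48550796508789), 17.6584415435791)
head 967 [ 574.8 -158.8  181.4] ((580.0322875976562, -161.9884033203125), (18.43048667907715, 45.37340545654297), 68.358642578125)
17 x [-40.2  38.3] y [-62.6  50.3]
18 x [-39.5  37.6] y [-62.5  50. ]
18.7 x [-39.   37.3] y [-62.4  50.2]
19.5 x [-38.9  37.4] y [-62.2  50.3]
```

View pics/w5.png

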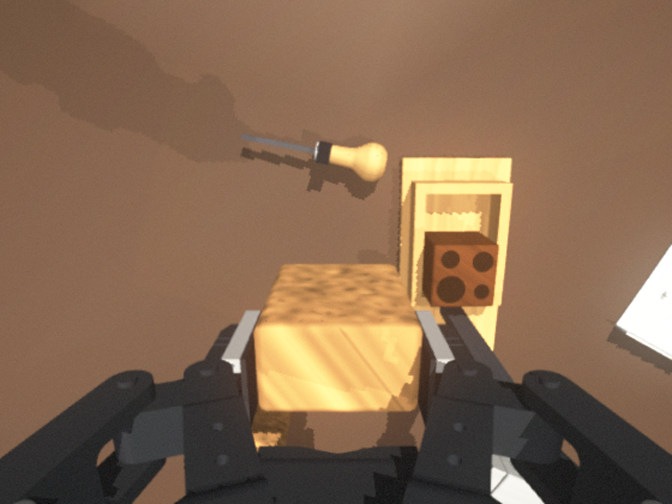

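The picture shows the cork held square at (340,330), and the free space at (455,210) between the dapping block at (462,270) and the +y end wall. I'll compute the offsets in the caddy frame.

```bash
python3 - <<'E'
from h import *
X=np.load('X5.npy')
t=np.radians(18.8); A=np.array([[np.cos(t),-np.sin(t)],[np.sin(t),np.cos(t)]])
Y=X.copy(); Y[...,:2]=(X[...,:2]-[549.7,-66])@A
def sel(n,x,y,z):
    m=(Y[...,0]>x[0])&(Y[...,0]<x[1])&(Y[...,1]>y[0])&(Y[...,1]<y[1])&(Y[...,2]>z[0])&(Y[...,2]<z[1]); P=Y[m]
    return P
D=sel('dap',(-32,32),(-45,20),(53,59)); print('dap top',len(D),D.min(0).round(1),D.max(0).round(1))
for xs in ((-22,-12),(-12,0),(0,12),(12,22)):
    q=D[(D[:,0]>xs[0])&(D[:,0]<xs[1])]; print(' edge y',xs,np.percentile(q[:,1],[1,99]).round(1))
F=sel('f',(-24,24),(0,60),(3,9)); print('floor y',np.percentile(F[:,1],[1,99]).round(1))
W=sel('w',(-24,24),(30,70),(28,32)); print('wall +y top',np.percentile(W[:,1],[1,50,99]).round(1),len(W))
I=sel('i',(-24,24),(35,48),(10,27)); print('inner face',len(I),np.median(I,0) if len(I) else '')
S=sel('s',(-60,-20),(-40,48),(28,32)); print('wall -x',np.percentile(S[:,0],[1,99]).round(1))
S=sel('s',(20,60),(-40,48),(28,32)); print('wall +x',np.percentile(S[:,0],[1,99]).round(1))
# held cork relative to TCP
tcp=(np.array([450.15,-80.5])-[549.7,-66])@A; print('tcp in caddy frame',tcp)
C=sel('c',(tcp[0]-24,tcp[0]+24),(tcp[1]-30,tcp[1]+30),(180,235))
for z0 in (185,195,205,215,225): 
    q=C[abs(C[:,2]-z0)<5]; 
    if len(q): print(' cork face',z0,len(q),(np.median(q,0)[:2]-tcp).round(2), (np.polyfit(q[:,0],q[:,1],1)[0]*57.3).round(2))
T=sel('c',(tcp[0]-40,tcp[0]+40),(tcp[1]-30,tcp[1]+30),(245,265)); print('cork top',len(T),np.median(T,0)); 
T=T[abs(T[:,2]-np.median(T[:,2]))<2];r=cv2.minAreaRect(T[:,:2].astype(np.float32)); print(np.array(r[0])-tcp,r)
print('min z cork',C[:,2].min())
E
```

```text
dap top 2791 [-28.8 -42.   53.1] [21.8  8.3 58.8]
 edge y (-22, -12) [-41.1   7.5]
 edge y (-12, 0) [-41.1   7.6]
 edge y (0, 12) [-41.3   7.5]
 edge y (12, 22) [-40.6   7.5]
floor y [ 7.6 59.3]
wall +y top [42.7 47.2 51.1] 433
inner face 0 
wall -x [-38.2 -21.8]
wall +x [21.7 37.8]
tcp in caddy frame [-98.91178643  18.35513569]
 cork face 195 553 [-0.24 16.06] -0.24
 cork face 205 679 [-0.23 16.05] -0.21
 cork face 215 823 [ 0.21 16.01] -0.19
 cork face 225 968 [ 0.19 16.  ] -0.22
cork top 13513 [-99.14346674  23.87047296 251.78603836]
[-0.18605293  1.61315273] ((-99.09783935546875, 19.96828842163086), (76.74530792236328, 29.99274253845215), 0.02009630762040615)
min z cork 190.0134308539309
```

```bash
python3 -m jog '[[30,12,0,0,0,0],[60,24,0,0,0,0],[85,34,0,0,0,0],[91.8,37,-15,0,0,0],[91.8,37,-40,0,0,0],[91.8,37,-65,0,0,0],[91.8,37,-85,0,0,0],[91.8,37,-95,0,0,0],[91.8,37,-100,0,0,0],[91.8,37,-100,0,0,0]]'
python3 -m jog '[[0,0,0,0,0,0],[0,0,0,0,0,0],[0,0,0,0,0,0],[0,0,0,0,0,0],[0,0,0,0,0,0],[0,0,0,0,0,0]]'
cat > rel.py <<'E'
from h import *
import sys
t=np.radians(18.8); A=np.array([[np.cos(t),-np.sin(t)],[np.sin(t),np.cos(t)]])
for cam in ('wrist','side'):
    s=bot.sense(); I,d,X=cloud(cam)
    if cam=='side': save('s_%d'%(s['time_s']*10),I,(230,130,390,290),4)
    else: save('w_%d'%(s['time_s']*10),I)
    Y=X.copy(); Y[...,:2]=(X[...,:2]-[549.7,-66])@A
    tcp=(np.array(s['position'][:2])-[549.7,-66])@A; print(cam,s['time_s'],'tcp caddy',tcp.round(2),s['position'][2].round(1))
    def sel(x,y,z):
        m=np.ones(Y.shape[:2],bool)
        for i,b in enumerate((x,y,z)): m&=(Y[...,i]>b[0])&(Y[...,i]<b[1])
        return Y[m]
    zb=s['position'][2]-50
    C=sel((-20,20),(32,50),(zb+5,zb+40)); 
    if len(C)>10: print(' cork +y face',len(C),np.median(C[:,1]).round(2),(np.polyfit(C[:,0],C[:,1],1)[0]*57.3).round(2))
    W=sel((-24,24),(36,60),(28,32)); 
    if len(W)>10: print(' wall +y top',len(W),np.percentile(W[:,1],[1,50,99]).round(2))
    D=sel((-20,20),(-10,15),(53,59)); 
    if len(D)>10: print(' dap edge',len(D),np.percentile(D[:,1],99).round(2))
    for n,x in (('-x',(-42,-20)),('+x',(20,42))):
        S=sel(x,(-40,48),(28,32)); 
        if len(S)>10: print(' wall',n,len(S),np.percentile(S[:,0],[1,99]).round(1))
E
python3 rel.py
```

```text
time_s: 17.52
position: [541.2, -42.6, 138.1]
ee_rot: [-1.833, -2.549, 0.001]
wrist_force: [-0.0, 0.2, -0.2]
gripper_width: 49.6
finger_force: 42.7
time_s: 18.02
position: [542.2, -42.6, 139.7]
ee_rot: [1.833, 2.55, 0.001]
wrist_force: [-0.2, -0.7, -0.1]
gripper_width: 49.6
finger_force: 42.7
wrist 18.0167 tcp caddy [ 0.45 24.59] 139.7
 cork +y face 2321 40.56 -0.09
 wall +y top 892 [42.48 46.67 50.64]
 wall -x 675 [-38.6 -20.6]
 wall +x 610 [20.2 37.4]
side 18.0667 tcp caddy [ 0.37 24.65] 139.5
 cork +y face 193 40.65 -0.89
 wall +y top 60 [42.51 48.49 54.56]
 wall -x 69 [-39.3 -20.7]
 wall +x 81 [20.6 37. ]
```

Clearance is 2.0 mm to the wall and 3.0 mm to the dapping block; shifting 0.5 mm and lowering.

```bash
python3 -m jog '[[0,-0.5,-15,0,0,0],[0,-0.5,-25,0,0,0],[0,-0.5,-33,0,0,0],[0,-0.5,-40,0,0,0],[0,-0.5,-47,0,0,0],[0,-0.5,-53,0,0,0],[0,-0.5,-60,0,0,0],[0,-0.5,-60,0,0,0],[0,-0.5,-60,0,0,0]]'
python3 -m jog '[[0,0,-5,0,0,0],[0,0,-10,0,0,0],[0,0,-14,0,0,0],[0,0,-18,0,0,0],[0,0,-18,0,0,0],[0,0,-18,0,0,0]]'
python3 rel.py
```

```text
time_s: 18.87
position: [541.5, -42.9, 78.6]
ee_rot: [-1.833, -2.55, 0.001]
wrist_force: [0.5, 0.7, -1.2]
gripper_width: 49.5
finger_force: 42.7
time_s: 19.37
position: [541.5, -42.9, 60.6]
ee_rot: [-1.833, -2.55, 0.001]
wrist_force: [0.0, -0.1, -0.9]
gripper_width: 49.6
finger_force: 42.7
wrist 19.3667 tcp caddy [-0.31 24.46] 60.6
 cork +y face 3354 40.49 -0.38
 wall +y top 2165 [39.92 45.97 50.47]
 dap edge 1726 -0.32
 wall -x 1370 [-38.3 -20.4]
 wall +x 1435 [20.5 37.4]
side 19.4167 tcp caddy [-0.03 24.31] 61.0
 cork +y face 160 41.04 -0.86
 wall +y top 80 [37.63 46.22 52.89]
 dap edge 25 -2.73
 wall -x 40 [-39. -21.]
 wall +x 54 [20.5 37.1]
```

```bash
python3 -m jog '[[0,0,-1,0,0,0],[0,0,-2,0,0,0],[0,0,-2,0,0,0]]'|sed -n '2p;4p'; python3 -m jog '[[0,0,-1,0,0,0],[0,0,-1,0,0,0]]'|sed -n '2p;4p';  python3 -m jog '[[0,0,-1,0,0,0],[0,0,-1,0,0,0]]'|sed -n '2p;4p'
```

```text
position: [541.9, -43.0, 59.1]
wrist_force: [-0.1, 0.1, -1.0]
position: [541.8, -43.0, 58.0]
wrist_force: [-0.8, -0.3, -0.7]
position: [541.9, -43.0, 57.0]
wrist_force: [-0.1, -0.2, 0.5]
```

```bash
python3 -m jog '[[0,0,-0.6,0,0,0],[0,0,-0.6,0,0,0],[0,0,-0.6,0,0,0]]'|sed -n '2p;4p'
```

```text
position: [542.0, -43.0, 56.9]
wrist_force: [-2.6, -0.0, 2.1]
```

Seated on the floor (z matches the expected 57, 2–3 N). Releasing.

```bash
python3 -m jog '[[0,0,0.3,0,0,0],[0,0,0.3,0,0,0],[0,0,0.3,0,0,0],[0,0,0.3,0,0,0],[0,0,0.3,0,0,0],[0,0,0.3,0,0,0],[0,0,0.3,0,0,0],[0,0,0.3,0,0,0]]' 1
python3 -m jog '[[0,0,10,0,0,0],[0,0,35,0,0,0],[0,0,70,0,0,0],[0,0,105,0,0,0],[0,0,140,0,0,0],[0,0,170,0,0,0],[-30,10,185,0,0,0],[-70,25,190,0,0,0],[-110,40,190,0,0,0],[-140,50,190,0,0,0]]'
python3 -m jog '[[0,0,0,0,0,0],[0,0,0,0,0,0],[0,0,0,0,0,0],[0,0,0,0,0,0]]' | head -2
python3 - <<'E'
from h import *
t=np.radians(18.8); A=np.array([[np.cos(t),-np.sin(t)],[np.sin(t),np.cos(t)]])
for cam in ('wrist','side'):
    I,d,X=cloud(cam)
    save('fin_'+cam,I,(230,60,400,260) if cam=='side' else None,3 if cam=='side' else 1.2)
    Y=X.copy(); Y[...,:2]=(X[...,:2]-[549.7,-66])@A
    for n,z0,y in (('cork',70,(0,50)),('dap',56,(-48,20)),('head',182,(-150,-60))):
        m=(abs(Y[...,2]-z0)<4)&(abs(Y[...,0])<45)&(Y[...,1]>y[0])&(Y[...,1]<y[1]); P=Y[m]
        if len(P)>20: print(cam,n,len(P),np.median(P,0).round(1),cv2.minAreaRect(P[:,:2].astype(np.float32)))
for q in('wide_block','graver','scrap_pan'):
    for cam in('top','side'): 
        vision.read_camera(cam) if q=='wide_block' else 0
        print(q,cam,[(r['conf'],np.round(r['location'])) for r in finder.spot_point(q,cam)[:1]])
E
```

```text
time_s: 20.97
position: [541.9, -43.0, 56.8]
ee_rot: [-1.833, -2.551, 0.0]
wrist_force: [0.0, 0.3, 0.9]
gripper_width: 85.1
finger_force: 0.0
time_s: 21.8
position: [400.3, 7.7, 248.6]
ee_rot: [1.832, 2.55, 0.002]
wrist_force: [-0.3, 0.5, 1.5]
gripper_width: 85.5
finger_force: 0.0
time_s: 22.13
position: [403.0, 6.6, 247.3]
wrist cork 442 [-18.4  32.2  69. ] ((-0.9896869659423828, 25.960208892822266), (29.9749698638916, 49.04988098144531), 88.74423217773438)
wrist dap 915 [-18.2 -21.3  55.6] ((-20.877735137939453, -15.514270782470703), (30.62699317932129, 68.23981475830078), 21.035110473632812)
side cork 221 [ 0.  28.1 69.7] ((-0.7008075714111328, 26.856779098510742), (33.47156524658203, 49.9196891784668), 89.35957336425781)
side dap 265 [ -3.  -20.   55.9] ((-3.105499267578125, -12.51095199584961), (61.514732360839844, 52.07149887084961), 87.43054962158203)
side head 135 [ -0.5 -99.6 181. ] ((1.7932510375976562, -102.3310546875), (25.38025665283203, 64.49641418457031), 64.09708404541016)
wide_block top [(0.84, array([608., 250.,   4.]))]
wide_block side [(0.85, array([615., 248.,   2.]))]
graver top [(0.67, array([787., -43.,  -0.]))]
graver side [(0.83, array([416., -29.,  -5.]))]
scrap_pan top [(0.98, array([788., -43.,  -3.]))]
scrap_pan side [(0.92, array([788., -38.,   3.]))]
```

View pics/fin_side.png

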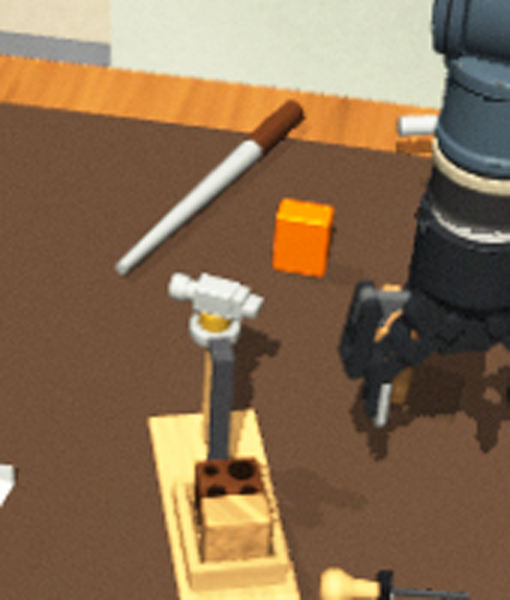

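The hammer sits on the collar at (215,315) and the cork stands upright in the box at (235,525) beside the dapping block. The bystanders are in place and the robot is clear. Handing in.

```bash
python3 -c "
from station import workorder
print(workorder.finish_job())"
```

```text
the job is handed in; nothing more can be done
None
```

The hammer is seated on the collar and the cork block stands upright in the box's free space next to the dapping block; I handed the job in at about 22 s of the 72 s allowed, but the hand-in returned no verdict.

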